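# Match the bush to the lid stay's pin, then hold the tool box lid open for fitting

## Robot

A 6-joint arm with a two-finger parallel gripper is mounted at the origin on a cart in front of the work surface, level with it; the furniture and walls round the work are solid. World frame = base frame: x ahead of the robot, y to its left, z up, the work surface at z = 0. Lengths are in m, angles in rad, forces in N, time in s.
With the tool pointing down it reaches from about 0.3 to 0.775 m from the base axis. Payload 14.6 kg.
Tool frame: the origin (TCP) lies between the finger pads, 19 mm behind the fingertips; this is the grasp point; z points along the fingers, y is the line along which they close (so a half turn about z gives the same grasp; the last joint's range is limited). The gripper opens to 85 mm and grips with 20 to 120 N. Pads are 22 mm wide; open, the fingers measure 114 mm over their backs; the gripper's body (76 mm by 85 mm) begins 54 mm behind the grasp point. The pads swing forward as they close: fully open they stand 13 mm farther back than shut.
Start: joints at [-1.297, 0.3, 1.521, -0, 1.321, -0.067], TCP at [0.184, -0.518, 0.25] pointing down, gripper open.
Joint ranges: [-3.03, 3.03], [-0.79, 2.21], [0.23, 2.52], [-1.04, 4.18], [0, 3.07], [-2.55, 2.55]. Speed limits (rad/s): [2.22, 2.22, 2.57, 3.14, 3.14, 3.14].

## Interface

Orientations are given as a unit quaternion [w, x, y, z].
In Python, from plant import arm gives the robot as it stands.
- The arm moves only by the shell command python3 -m handwheel 'ROWS' [FORCE]. ROWS is JSON, a list of rows, each a list of 7 numbers: the shift along the tool's x, y, z in cm, then the turn, a rotation vector about the tool's x, y, z in rad, then the finger opening in cm, from 0 to 8.54. A call has 1 to 5 rows; each row shifts and turns the commanded pose from where the row before left it, along the tool's axes as they then stand; what a row does not reach is not made up. A row lasts 1/12 s, in which the tool goes at most 41.7 mm and 7.16 degrees, less where a joint would pass 70% of its speed; a pose out of reach is approached as far as the arm can. A call is refused whole if a number of a shift passes 4.17 or a number of a turn 0.125, either way. A call with a gripper value outside its range is refused whole. The fingers move at their own pace and stop on an object; FORCE is the grip in N (left out, the last holds). Time passes only in rows, so rows that do not move let the fingers close. It gives the time, the measured TCP pose, the force, the opening and the grip force at its end, in the units of the state.
- arm.get_state(): the state, without advancing time (a new reading comes with each control period).
- arm.capture(name): name is "side" or "top" or "wrist"; returns (picture, depth): 384x512x3 uint8, red, green, blue; 384x512 float32, m along the optical axis (not along the pixel's ray), 0 where there is no reading.
- arm.camera_info(name): a dict with "fx", "fy", "cx", "cy" (pixels), "dist" ([k1, k2, p1, p2, k3] as OpenCV has them; the pictures are not rectified), "R" (3x3) and "t" (3): a world point X has camera coordinates R X + t; the wrist camera has in their place "tool_from_camera" (4x4, takes a point from camera to tool coordinates, whose origin is the TCP and whose axes are the flange's). Camera axes: x right, y down, z forward; pixel columns grow to the right and rows downward; lengths in m; the calibration is good to about 2 mm. A picture is of the moment at which its call begins: read the wrist's pose just before it. camera_info takes no time and is no camera call.
- arm.close_job(): hands the job in; it is judged then, once.
The state is a dict: "t": time; "qpos": joint angles; "dq": joint speeds; "joint_torque": joint torques, N m; "position": TCP position; "tool_rot": TCP orientation; "force": force on the tool from outside, world axes, zero at the start; "ft_torque": the same for the moment, N m; "opening": finger opening in m; "grasp_force": force on a finger pad.
Only numpy, scipy, OpenCV 4.12 (cv2) and the standard library are available. Lean on these libraries where they do the work, as an engineer would, in place of code of your own. Each camera call takes 0.05 s, during which the arm holds its last target. There are 200 camera calls.

## Task

We are about to fit the lid stay to this new tool box. Of the two steel bushes only one slides over the stay's pivot pin (the stay is held in the toggle-clamp jig, pin up): leave that one on the pin, fully home on the bar, and put the one that is too tight in the round parts dish. Then take the lid by its pull, raise it to 60 degrees open without letting it drop, and finish still holding it there, because nothing else keeps it up while I screw the stay on; leave the pliers, the wax tin and the sanding block where they are.

Things in the scene. Friction and masses are not known exactly. Their poses are not given: they have to be found in the camera images.
- toolbox: open-topped light wooden box, 164 mm front to back (x) x 260 mm wide (y) x 95 mm high, fixed on the bench, with finger-jointed corners; its lid is hinged along the back. Origin: centre of its underside; x points from the front (pull side) to the hinges, y along the hinge line, z up.
- lid (a joint): angle of the tool box's lid in rad: 0 = shut, growing as the front edge rises, stop at 1.75; 60 degrees = 1.047. The lid (0.4 to 0.8 kg, 176 x 272 x 14 mm) swings freely and falls shut from anywhere below vertical.
- lid_hinge (a point): point on the hinge line, middle of the box's back upper edge: 86 mm behind the toolbox origin along its x, 95 mm above the bench; does not move when the lid turns.
- lid_pull (a point): middle of the head of the turned dark-wood pull jutting out of the middle of the lid's front edge; the head is a round bar 25 mm thick, 22 mm long, axis away from the hinge. At lid angle 0: 209 mm in front of the hinge line, 7 mm above it; 33 mm out from the lid's edge. Pinch it from above, fingers closing along the hinge line; it turns between them as the lid rises.
- pin_base (a point): foot of the stay's pivot pin, on its axis, at the top of the flat steel stay bar (22 x 7 mm): 25 mm above the bench. z up; x runs from the bar's pin end into the jig. The bar lies across the jig's 96 x 170 x 18 mm base, the pin 22 mm out from the base's edge on the robot's side and 70 mm from the clamp, which is 68 mm high. All fixed.
- pin_top (a point): top of the upright pivot pin, 35 mm above pin_base. The pin is 10 mm in diameter, its last 4 mm tapering to 6 mm.
- bush_1: steel bush (short tube) 22 mm outside, 30 mm long, 60 g, upright on the bench. The two are alike outside; one has a 12 mm bore and slides right down the pin, the other an 8 mm bore and stops on the pin's taper, its underside about 33 mm above pin_base. Which is which: look or try. Origin: centre of its underside, z along the bore.
- bush_2: the other bush, the same outside; see bush_1.
- parts_dish: round shallow bare-metal parts dish standing on the bench, 112 mm across the rim, 24 mm high, inner floor 5 mm above the bench and 94 mm across, loose, 0.35 kg. Origin: centre of its underside.
- pliers_yellow: yellow-and-black pliers, 80 x 214 x 18 mm, lying in front of the tool box; leave it alone. Origin: centre of its underside.
- wax_tin: flat round brown wax tin, 86 mm across, 38 mm high, standing beyond the work; leave it alone. Origin: centre of its underside.
- sanding_block: wood-and-cork sanding block, 65 x 110 x 37 mm, lying on the left; leave it alone. Origin: centre of its underside.

How it is judged:
On the way:
1. the bush that fits is home on the pin and the tight one is in the dish, the lid still shut (horizontal distance between bush_1 and pin_base below 0.004 m and z of bush_1 in the frame of pin_base between -0.003 and 0.003 m and angle between bush_1's own z axis and vertical below 0.12 rad and horizontal distance between bush_2 and parts_dish below 0.05 m and height (world z) of bush_2 below 0.03 m and angle between parts_dish's own z axis and vertical below 0.1 rad and value of joint lid below 0.1 rad), for 0.2 s.
At the end, for the whole second after the job is handed in: The wide-bored bush stands on the pin, its underside within 3 mm of the bar; the tight bush is in the upright dish; the lid is still at 60 degrees, plus or minus 5, held by its pull in the fingers (tool point within 40 mm of the head), with no loose object propping it (horizontal distance between bush_1 and pin_base below 0.004 m and z of bush_1 in the frame of pin_base between -0.003 and 0.003 m and angle between bush_1's own z axis and vertical below 0.12 rad and horizontal distance between bush_2 and parts_dish below 0.05 m and height (world z) of bush_2 below 0.03 m and angle between parts_dish's own z axis and vertical below 0.1 rad and value of joint lid between 0.96 and 1.134 rad and velocity of joint lid between -0.05 and 0.05 rad/s and contact force between the fingers and toolbox above 0.5 N and distance between the grasp point and lid_pull below 0.04 m and contact force between each of pliers_yellow, wax_tin, sanding_block, bush_1, bush_2, parts_dish and toolbox below 0.1 N); the arm keeps its last pose, push and grip.
It fails at once if the pliers yellow is shifted by more than 30 mm (distance of pliers_yellow from where it was at the start of the episode above 0.03 m).
It fails at once if the wax tin is shifted by more than 30 mm (distance of wax_tin from where it was at the start of the episode above 0.03 m).
It fails at once if the sanding block is shifted by more than 30 mm (distance of sanding_block from where it was at the start of the episode above 0.03 m).
It fails at once if the lid is let drop (falls faster than 1.5 rad/s) (velocity of joint lid below -1.5 rad/s).
It also fails if it takes over 64 s, if anything falls off the work surface, if the arm or the gripper's body presses on something with over 40 N, if the wrist force passes 120 N, or if a joint passes its speed limit or range.

## Working session

There is one attempt and no reset: what is moved stays moved. The work goes in short steps, Python scripts to look and compute and a shell command to move; the robot and the scene stay as the last step left them, time stands still between calls to the robot, and variables do not carry over. Pictures are saved under pics/ and viewed, at most 11 in all, crops included, and the job is handed in when it is done.

```bash
mkdir -p pics; ls
cat > h.py <<'E'
import numpy as np,cv2
from plant import arm
from scipy.spatial.transform import Rotation as Ro
def q2R(q): return Ro.from_quat([q[1],q[2],q[3],q[0]]).as_matrix()
def cam(n,st=None):
    c=arm.camera_info(n);K=np.array([[c['fx'],0,c['cx']],[0,c['fy'],c['cy']],[0,0,1.]]);d=np.array(c['dist'],float)
    if n=='wrist':
        T=np.array(c['tool_from_camera']);Rw=q2R(st['tool_rot']);Rwc=Rw@T[:3,:3];o=Rw@T[:3,3]+np.array(st['position'])
    else:
        R=np.array(c['R']);Rwc=R.T;o=-R.T@np.array(c['t'])
    return K,d,Rwc,o
def ray(C,u,v):
    K,d,R,o=C
    p=cv2.undistortPoints(np.array([[[u,v]]],float),K,d)[0,0]
    return o,R@np.array([p[0],p[1],1.])
def onz(C,u,v,z):
    o,r=ray(C,u,v);return o+r*(z-o[2])/r[2]
def cloud(C,dep):
    K,d,R,o=C
    h,w=dep.shape
    uv=np.stack(np.meshgrid(np.arange(w),np.arange(h)),-1).reshape(-1,1,2).astype(float)
    p=cv2.undistortPoints(uv,K,d).reshape(-1,2)
    P=np.c_[p,np.ones(len(p))]*dep.reshape(-1,1)
    return (P@R.T+o).reshape(h,w,3)
def snap(n):
    st=arm.get_state();im,dep=arm.capture(n);return im,dep,cam(n,st)
E
python3 - <<'E'
from h import *
s=arm.get_state();print(s)
for n in('top','side'):
    im,dep,C=snap(n);np.savez(f'{n}0.npz',im=im,dep=dep);cv2.imwrite(f'pics/{n}0.png',im[...,::-1]);print(n,C[3],C[2][:,2])
E
```

```text
pics
{'t': 0.0, 'qpos': array([-1.29662177e+00,  3.00470815e-01,  1.52160307e+00, -3.62676254e-05,
        1.32070599e+00, -6.65929739e-02]), 'dq': array([-0.00096262, -0.00166889, -0.00043941,  0.00087297,  0.00063071,
       -0.00180081]), 'joint_torque': array([-9.71114205e-04, -5.43498838e+01, -3.61793232e+01, -1.17992477e-04,
        4.06126041e-03, -1.96334452e-05]), 'position': array([ 0.18374901, -0.51816249,  0.24941216]), 'tool_rot': array([-5.88593778e-04,  9.85518832e-01,  1.69564971e-01, -7.89729799e-05]), 'force': array([ 0.40207033, -0.08991409,  0.10689902]), 'ft_torque': array([ 0.03800716, -0.01217808,  0.03036878]), 'grasp_force': 0.0, 'opening': 0.08573316537277142}
top [0.28038732 0.03196536 1.55590533] [ 0.18717068  0.00541469 -0.98231248]
side [ 0.59825409 -0.81296167  0.6050069 ] [-0.03628661  0.85267227 -0.52118449]
```

View pics/top0.png

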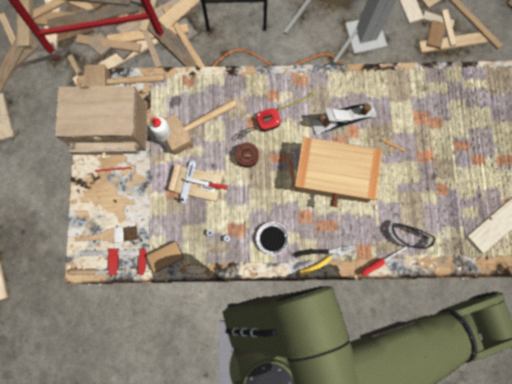

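View pics/side0.png

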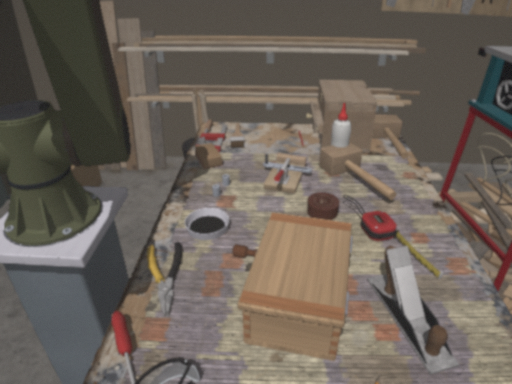

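The top view shows the bushes at about (210,233) and (226,238), the dish at (271,238), the pull at (335,201) and the jig at about (197,183). The side view agrees: bushes at about (222,185), pull at (243,251), jig at (288,172). I'll work out rough positions next.

Run:
```python
from h import *
C=cam('top');S=cam('side')
z=np.load('top0.npz');P=cloud(C,z['dep']);zs=np.load('side0.npz');PS=cloud(S,zs['dep'])
for n,u,v,h in [('b1',210,233,.03),('b2',226,238,.03),('dish',271,238,.012),('pull',335,201,.102),('jig',197,183,.02),('pinend?',187,196,.025),('wax',246,154,.038),('hingeL',303,140,.109),('hingeR',382,150,.109),('frontL',296,188,.109),('frontR',377,199,.109),('block',163,257,.037)]:
    print(n,onz(C,u,v,h).round(3),P[v,u].round(3))
for n,u,v,h in [('pull',243,251,.102),('dish',208,221,.012)]: print('side',n,onz(S,u,v,h).round(3),PS[v,u].round(3))
# lid corners by depth mask
m=(P[...,2]>.095)&(P[...,2]<.125)&(P[...,0]>.3)&(P[...,1]<.05)&(P[...,1]>-.4)
n,l,s,c=cv2.connectedComponentsWithStats(m.astype(np.uint8));k=1+s[1:,4].argmax();p=P[l==k]
print(s[k],cv2.minAreaRect(p[:,:2].astype(np.float32)),p[:,2].mean())
t=cv2.resize(z['im'][150:275,145:295],None,fx=5,fy=4.7,interpolation=2)[...,::-1]
s2=cv2.resize(zs['im'][140:240,180:320],None,fx=5,fy=5,interpolation=2)[...,::-1][:,:700]
cv2.imwrite('pics/c0.png',t)
```

```text
b1 [0.443 0.186 0.03 ] [0.446 0.188 0.003]
b2 [0.425 0.131 0.03 ] [0.428 0.133 0.001]
dish [ 0.424 -0.024  0.012] [ 0.425 -0.024  0.007]
pull [ 0.535 -0.235  0.102] [ 0.533 -0.233  0.114]
jig [0.622 0.233 0.02 ] [0.622 0.233 0.02 ]
pinend? [0.574 0.267 0.025] [ 0.58   0.272 -0.004]
wax [0.719 0.058 0.038] [0.72  0.058 0.036]
hingeL [ 0.745 -0.136  0.109] [ 0.745 -0.136  0.108]
hingeR [ 0.705 -0.4    0.109] [ 0.736 -0.432  0.002]
frontL [ 0.579 -0.107  0.109] [ 0.593 -0.114  0.041]
frontR [ 0.538 -0.372  0.109] [ 0.558 -0.403 -0.003]
block [0.363 0.344 0.037] [0.363 0.344 0.037]
side pull [ 0.537 -0.233  0.102] [ 0.538 -0.242  0.11 ]
side dish [ 0.426 -0.018  0.012] [ 0.425 -0.01   0.006]
[ 295  137   87   70 4263] ((0.6258743405342102, -0.2473926842212677), (0.2728397250175476, 0.2234446108341217), 79.62354278564453) 0.10899884938258457
```

View pics/c0.png

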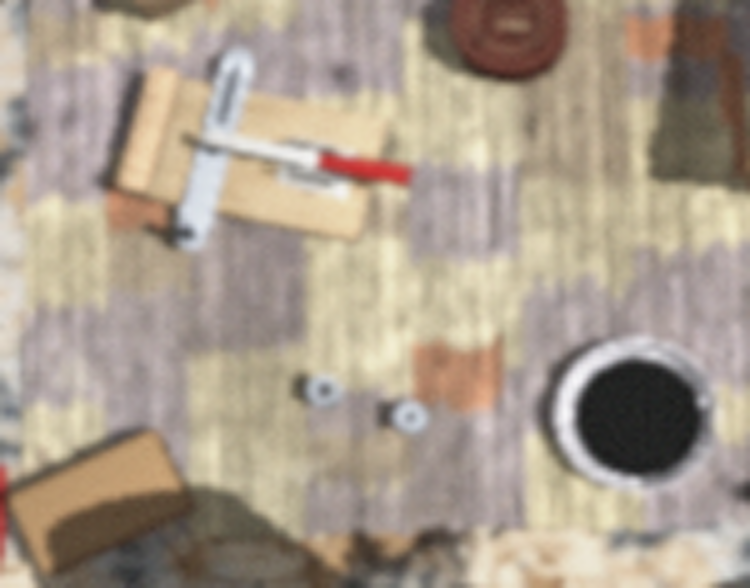

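In the crop, the bushes are at (322,390) and (408,416), the dish at (640,412), and the pin stands at the lower-left end of the bar at about (190,240). Next I'll move above the bushes for a wrist view.

```bash
R='python3 -m handwheel'
$R '[[1,-1.2,0.1,0,0,0,8.5],[2.6,-3.1,0.2,0,0,0,8.5],[2.6,-3.1,0.2,0,0,0,8.5],[2.6,-3.1,0.2,0,0,0,8.5],[2.6,-3.1,0.2,0,0,0,8.5]]' 30 >/dev/null
$R '[[2.6,-3.1,0.2,0,0,0,8.5],[2.6,-3.1,0.2,0,0,0,8.5],[2.6,-3.1,0.2,0,0,0,8.5],[2.6,-3.1,0.2,0,0,0,8.5],[2.6,-3.1,0.2,0,0,0,8.5]]' 
$R '[[2.6,-3.1,0.2,0,0,0,8.5],[2.6,-3.1,0.2,0,0,0,8.5],[2.6,-3.1,0.2,0,0,0,8.5],[2.6,-3.1,0.2,0,0,0,8.5],[2.6,-3.1,0.2,0,0,0,8.5]]' >/dev/null
$R '[[2.6,-3.1,0.2,0,0,0,8.5],[2.6,-3.1,0.2,0,0,0,8.5],[1,-1.2,0,0,0,0.05,8.5],[0,0,0,0,0,0.11,8.5],[0,0,0,0,0,0.11,8.5]]' >/dev/null
$R '[[0,0,0,0,0,0.11,8.5],[0,0,0,0,0,0.11,8.5],[0,0,0,0,0,0.04,8.5],[0,0,0,0,0,0,8.5]]'
python3 - <<'E'
from h import *
print(arm.camera_info('wrist'))
im,dep,C=snap('wrist');np.savez('w1.npz',im=im,dep=dep);cv2.imwrite('pics/w1.png',im[...,::-1])
s=arm.get_state();print(s['position'],q2R(s['tool_rot']).round(3),s['qpos'],s['t'],C[3],C[2][:,2])
E
```

```text
t: 0.93
position: [0.3165, -0.1607, 0.2309]
tool_rot: [0.0, 0.986, 0.169, 0.0]
force: [1.3, -1.2, -0.1]
opening: 0.0852
grasp_force: 0.0
t: 2.1
position: [0.4208, 0.1175, 0.2168]
tool_rot: [0.0, 0.995, -0.095, -0.0]
force: [0.3, 0.3, -1.0]
opening: 0.0849
grasp_force: 0.0
{'fx': 331.6333870247488, 'fy': 331.6333870247488, 'cx': 257.07209151698396, 'cy': 191.82014417214504, 'dist': array([0.01928949, 0.        , 0.        , 0.        , 0.        ]), 'tool_from_camera': array([[ 2.70883155e-04, -9.58435708e-01, -2.85308465e-01,
         7.20814227e-02],
       [ 9.99999953e-01,  3.01484787e-04, -6.33372106e-05,
         6.26196593e-04],
       [ 1.46720806e-04, -2.85308434e-01,  9.58435744e-01,
        -1.24148448e-01],
       [ 0.00000000e+00,  0.00000000e+00,  0.00000000e+00,
         1.00000000e+00]])}
[0.42084062 0.11746181 0.21679866] [[ 0.982 -0.187 -0.   ]
 [-0.187 -0.982 -0.   ]
 [-0.     0.    -1.   ]] [1.88311363e-01 7.94381296e-02 1.86436356e+00 1.79070553e-05
 1.19821597e+00 1.94715040e+00] 2.15 [0.49151477 0.1031642  0.34087101] [-0.28063564  0.05418205 -0.95828385]
```

View pics/w1.png

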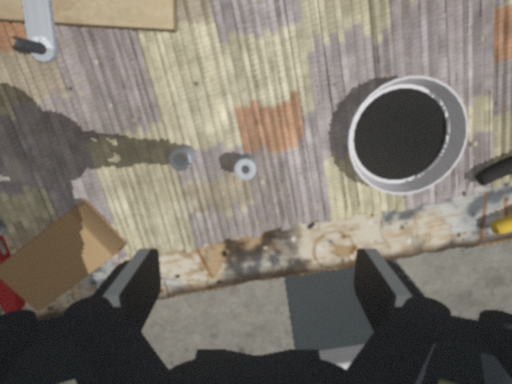

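The wrist view shows bush A at (181,158) in shadow, bush B at (245,169), the pin from its foot at about (43,50) to its top at about (18,45), and the dish at (404,133). I'll enlarge the bushes and pin.

Run:
```python
from h import *
im=np.load('w1.npz')['im'];C=cam('wrist',arm.get_state())
def big(a,f): return cv2.resize(a,None,fx=f,fy=f,interpolation=2)
A=big(im[138:188,160:270],7.0);B=big(im[20:70,0:70],4.9)
A2=np.clip(A.astype(float)*1.6,0,255).astype(np.uint8)
o=np.zeros((350+245,770,3),np.uint8);o[:350]=A2;o[350:,:343]=B
cv2.imwrite('pics/c1.png',o[...,::-1])
for n,u,v,z in [('A',181,158,.03),('B',245,169,.03),('foot',43,50,.025),('top',18,45,.06),('dish',404,133,.024)]: print(n,onz(C,u,v,z).round(4))
```

```text
A [0.4469 0.1853 0.03  ]
B [0.4251 0.1278 0.03  ]
foot [0.5608 0.2804 0.025 ]
top [0.5599 0.2782 0.06  ]
dish [ 0.4298 -0.0259  0.024 ]
```

View pics/c1.png

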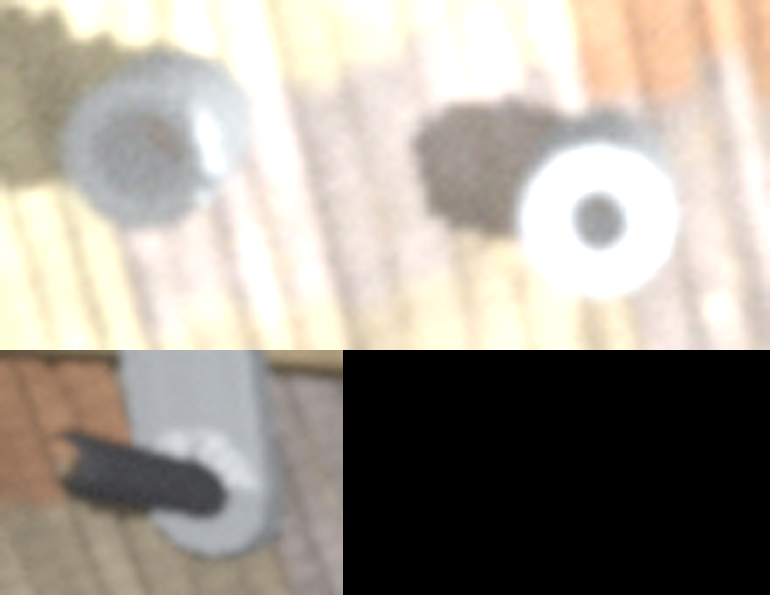

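Bush B, on the right, has a bore about 0.34 of its outside diameter, so 8 mm and tight. Bush A, on the left, is about 0.57, so 12 mm and the one that fits. I'll put B in the dish first.

```bash
R='python3 -m handwheel'
$R '[[0.2,-1.0,2,0,0,0,5],[0,0,4,0,0,0,5],[0,0,4,0,0,0,5],[0,0,4,0,0,0,5],[0,0,2,0,0,0,5]]' 30 
$R '[[0,0,1.5,0,0,0,5],[0,0,1.2,0,0,0,5],[0,0,0.8,0,0,0,5],[0,0,0,0,0,0,5]]'
$R '[[0,0,0,0,0,0,1.5],[0,0,0,0,0,0,1.5],[0,0,0,0,0,0,1.5],[0,0,0,0,0,0,1.5],[0,0,0,0,0,0,1.5]]' 40
python3 - <<'E'
from h import *
z=np.load('w1.npz');im=z['im'];dep=z['dep']
C=(*cam('wrist',arm.get_state())[:2],None,None)
# pose of w1
R=np.array([[.982,-.187,0],[-.187,-.982,0],[0,0,-1.]]);T=np.array(arm.camera_info('wrist')['tool_from_camera']);p=np.array([.42084,.11746,.2168])
C=(C[0],C[1],R@T[:3,:3],R@T[:3,3]+p)
P=cloud(C,dep)
m=(P[...,2]>.018)&(P[...,2]<.03)&(P[...,1]<.06);q=P[m][:,:2].astype(np.float32);print('dish rim',cv2.minEnclosingCircle(q),len(q))
for u,v,h in [(13.9,42.9,.06),(41.4,48.6,.025),(180.3,158.7,.03)]: print(onz(C,u,v,h).round(4))
E
```

```text
t: 2.57
position: [0.4228, 0.1265, 0.0531]
tool_rot: [0.001, 0.996, -0.093, -0.002]
force: [-1.0, -1.0, -1.0]
opening: 0.0495
grasp_force: 0.0
t: 2.9
position: [0.4241, 0.1267, 0.0207]
tool_rot: [0.0, 0.996, -0.094, -0.001]
force: [-0.3, -0.8, -0.6]
opening: 0.0502
grasp_force: 0.0
t: 3.32
position: [0.4253, 0.127, 0.0229]
tool_rot: [-0.0, 0.996, -0.094, 0.001]
force: [-1.8, 0.3, 7.6]
opening: 0.0207
grasp_force: 39.3
dish rim ((0.41160595417022705, -0.05268255993723869), 0.08301735669374466) 1671
[0.5619 0.2806 0.06  ]
[0.5622 0.2813 0.025 ]
[0.4464 0.1861 0.03  ]
```

```bash
R='python3 -m handwheel'
$R '[[0,0,-2,0,0,0,1.5],[0,0,-4,0,0,0,1.5],[0.4,1.5,-2,0,0,0,1.5],[0.7,3.5,0,0,0,0,1.5],[0.7,3.5,0,0,0,0,1.5]]' >/dev/null
$R '[[0.7,3.5,0,0,0,0,1.5],[0.5,2.9,0.5,0,0,0,1.5],[0,0,2.5,0,0,0,1.5],[0,0,2.5,0,0,0,1.5],[0,0,0,0,0,0,1.5]]'
$R '[[0,0,1.0,0,0,0,1.5],[0,0,0.5,0,0,0,1.5],[0,0,0,0,0,0,1.5],[0,0,0,0,0,0,1.5]]'
```

```text
t: 4.15
position: [0.4244, -0.0253, 0.0442]
tool_rot: [-0.0, 0.995, -0.095, -0.002]
force: [-0.3, -0.5, -1.2]
opening: 0.0214
grasp_force: 39.5
t: 4.48
position: [0.4266, -0.0249, 0.0326]
tool_rot: [0.0, 0.996, -0.094, 0.0]
force: [0.1, 0.1, -0.3]
opening: 0.0205
grasp_force: 39.5
```

```bash
R='python3 -m handwheel'
$R '[[0,0,0.4,0,0,0,1.5],[0,0,0,0,0,0,1.5],[0,0,0,0,0,0,3.8],[0,0,0,0,0,0,3.8],[0,0,0,0,0,0,3.8]]'
$R '[[0,0,-2,0,0,0,3.8],[0,0,-4,0,0,0,3.8],[0,0,-4,0,0,0,3.8],[-0.3,-3.5,0,0,0,0,5],[-0.3,-3.5,0,0,0,0,5]]' >/dev/null
$R '[[-0.3,-3.5,0,0,0,0,5],[-0.4,-3.5,0,0,0,0,5],[-0.4,-3.5,0,0,0,0,5],[-0.3,-3.6,0,0,0,0,5],[0,0,0,0,0,0,5]]'
python3 - <<'E'
from h import *
im,dep,C=snap('wrist');np.savez('w2.npz',im=im,dep=dep);cv2.imwrite('pics/w2.png',im[...,::-1])
E
```

```text
t: 4.9
position: [0.4263, -0.0251, 0.0282]
tool_rot: [0.0, 0.996, -0.094, 0.0]
force: [-0.1, -0.8, 0.3]
opening: 0.0385
grasp_force: 0.0
t: 5.73
position: [0.4464, 0.1905, 0.1283]
tool_rot: [-0.001, 0.996, -0.093, 0.0]
force: [0.9, -0.7, 0.3]
opening: 0.0499
grasp_force: 0.0
```

View pics/w2.png

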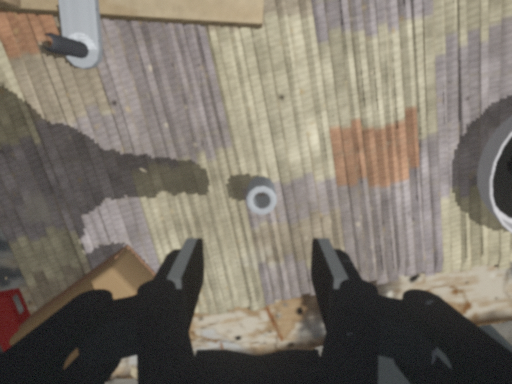

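Bush A is at (261,200) with a wide bore (about 17 px of 31), which confirms it's the one that fits. The pin runs from foot (84,50) to top (45,43), and B is off the bench.

```bash
R='python3 -m handwheel'
python3 - <<'E'
from h import *
s=arm.get_state();C=cam('wrist',s);print(s['position'])
for u,v,h in [(45,43,.06),(82,50,.025),(261,200,.03)]: print(onz(C,u,v,h).round(4))
E
$R '[[0,0.4,1,0,0,0,5],[0,0,3,0,0,0,5],[0,0,3,0,0,0,5],[0,0,2,0,0,0,5],[0,0,1.3,0,0,0,5]]' >/dev/null
$R '[[0,0,0,0,0,0,5],[0,0,0,0,0,0,1.5],[0,0,0,0,0,0,1.5],[0,0,0,0,0,0,1.5],[0,0,0,0,0,0,1.5]]'
$R '[[0,0,0,0,0,0,1.5],[0,0,-1,0,0,0,1.5],[0,0,-4,0,0,0,1.5],[0,0,-4,0,0,0,1.5],[0,0,0,0,0,0,1.5]]'
```

```text
[0.44611208 0.18826434 0.12796844]
[0.5618 0.2799 0.06  ]
[0.5622 0.278  0.025 ]
[0.4455 0.185  0.03  ]
t: 6.62
position: [0.4461, 0.1818, 0.0261]
tool_rot: [-0.0, 0.996, -0.095, 0.001]
force: [-0.6, -4.0, 7.1]
opening: 0.0209
grasp_force: 39.5
t: 7.03
position: [0.4481, 0.183, 0.1224]
tool_rot: [-0.002, 0.996, -0.094, 0.005]
force: [0.6, -0.2, 0.9]
opening: 0.021
grasp_force: 39.4
```

```bash
R='python3 -m handwheel'
$R '[[1.4,-1.7,0,0,0,0,1.5],[2.3,-2.8,0,0,0,0,1.5],[2.3,-2.8,0,0,0,0,1.5],[2.2,-2.8,0,0,0,0,1.5],[1.2,-1.5,0,0,0,0,1.5]]' >/dev/null
$R '[[0,0,0,0,0,0,1.5],[0,0,0,0,0,0,1.5],[0,0,0,0,0,0,1.5]]'
python3 - <<'E'
from h import *
im,dep,C=snap('wrist');np.savez('w3.npz',im=im,dep=dep);cv2.imwrite('pics/w3.png',im[...,::-1])
im,dep,C=snap('side');np.savez('s3.npz',im=im,dep=dep)
s=arm.get_state();print(s['position'],s['tool_rot'])
E
```

```text
t: 7.7
position: [0.5591, 0.2779, 0.1153]
tool_rot: [0.0, 0.996, -0.094, -0.0]
force: [-0.4, -0.8, -0.1]
opening: 0.0209
grasp_force: 39.4
[0.55914872 0.27771624 0.11547221] [-1.48145842e-05  9.95514791e-01 -9.46060277e-02 -4.97861108e-06]
```

View pics/w3.png

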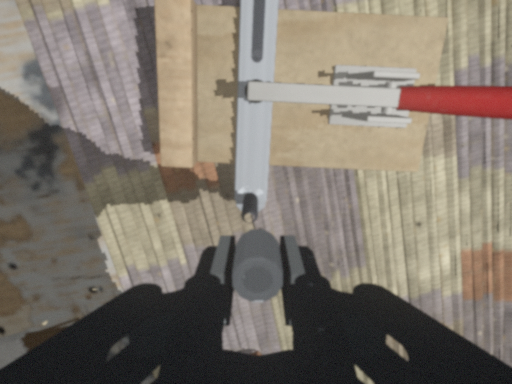

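The bush is held upright, with its lower front edge at (257,229). The pin is just ahead of it: foot at about (252,200), top at about (250,219).

Run:
```python
from h import *
s=arm.get_state();C=cam('wrist',s);R=q2R(s['tool_rot']);p=s['position']
im=np.load('w3.npz')['im']
for n,u,v,h in [('top',249.5,219,.06),('foot',252,203,.025),('bottomfront',257,229,p[2]-.026),('topcen',259,277,p[2]+.004),('topback',259,300,p[2]+.004)]:
    X=onz(C,u,v,h);print(n,X.round(4),'tool mm',((X-p)@R*1000).round(1))
cv2.imwrite('pics/c3.png',cv2.resize(im[180:310,200:320],None,fx=4.6,fy=4.6,interpolation=2)[...,::-1])
```

```text
top [0.562 0.281 0.06 ] tool mm [ 2.2 -3.8 55.5]
foot [0.5599 0.2805 0.025 ] tool mm [ 0.2 -2.8 90.5]
bottomfront [0.5673 0.2756 0.0895] tool mm [ 8.4  0.6 26. ]
topcen [0.5589 0.2763 0.1195] tool mm [-0.   1.4 -4. ]
topback [0.5482 0.2783 0.1195] tool mm [-10.8   1.4  -4. ]
```

View pics/c3.png

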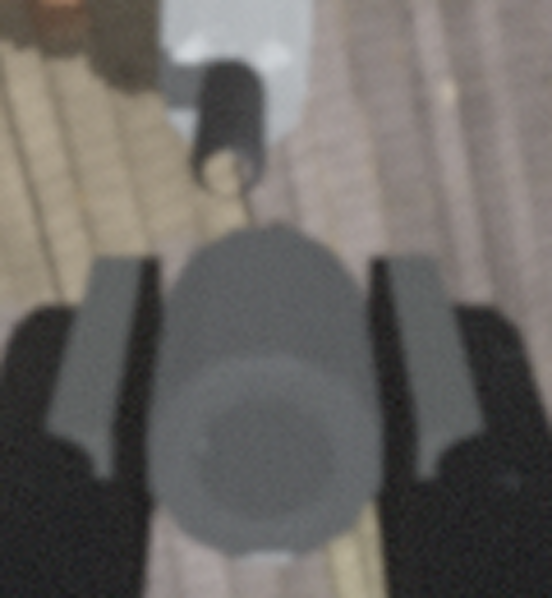

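```bash
R='python3 -m handwheel'
$R '[[0.4,-0.45,0,0,0,0,1.5],[0,0,1,0,0,0,1.5],[0,0,1,0,0,0,1.5],[0,0,0,0,0,0,1.5],[0,0,0,0,0,0,1.5]]'
$R '[[0,0,0.4,0,0,0,1.5],[0,0,0.4,0,0,0,1.5],[0,0,0.4,0,0,0,1.5],[0,0,0.4,0,0,0,1.5],[0,0,0,0,0,0,1.5]]'
```

```text
t: 8.22
position: [0.5639, 0.2816, 0.0937]
tool_rot: [0.001, 0.996, -0.094, -0.001]
force: [-0.4, 0.7, -1.5]
opening: 0.0211
grasp_force: 39.4
t: 8.63
position: [0.5641, 0.2818, 0.0779]
tool_rot: [0.0, 0.996, -0.094, -0.001]
force: [-0.2, 0.5, -0.7]
opening: 0.021
grasp_force: 39.4
```

```bash
R='python3 -m handwheel'
$R '[[0,0,0.5,0,0,0,1.5],[0,0,0.5,0,0,0,1.5],[0,0,0.5,0,0,0,1.5],[0,0,0.5,0,0,0,1.5],[0,0,0,0,0,0,1.5]]'
$R '[[0,0,0.3,0,0,0,1.5],[0,0,0.2,0,0,0,1.5],[0,0,0.1,0,0,0,1.5],[0,0,0,0,0,0,1.5],[0,0,0,0,0,0,1.5]]'
```

```text
t: 9.05
position: [0.5639, 0.2817, 0.0576]
tool_rot: [0.0, 0.996, -0.094, -0.001]
force: [0.9, -0.0, -0.9]
opening: 0.0206
grasp_force: 39.4
t: 9.47
position: [0.5645, 0.2819, 0.0531]
tool_rot: [-0.0, 0.996, -0.094, 0.0]
force: [-0.1, 0.7, -1.3]
opening: 0.0207
grasp_force: 39.4
```

```bash
R='python3 -m handwheel'
$R '[[0,0,0.1,0,0,0,1.5],[0,0,0.1,0,0,0,1.5],[0,0,0,0,0,0,4],[0,0,0,0,0,0,4],[0,0,0,0,0,0,4]]'
$R '[[0,0,-1,0,0,0,4],[0,0,-4,0,0,0,4],[0,0,-4,0,0,0,4],[0,0,0,0,0,0,4],[0,0,0,0,0,0,4]]'
python3 - <<'E'
from h import *
im,dep,C=snap('wrist');np.savez('w4.npz',im=im,dep=dep)
i2,d2,_=snap('top')
o=np.zeros((560,790,3),np.uint8);o[:560,:420]=cv2.resize(im[170:310,205:310],None,fx=4,fy=4,interpolation=2);o[:360,430:790]=cv2.resize(i2[215:260,250:295],None,fx=8,fy=8,interpolation=2)
cv2.imwrite('pics/c4.png',o[...,::-1]);P=cloud(C,dep)
print(arm.get_state()['position'])
m=(abs(P[...,0]-.563)<.02)&(abs(P[...,1]-.281)<.02)&(P[...,2]>.03);q=P[m];print(np.percentile(q,[2,50,98],axis=0).round(4))
P=cloud(cam('top'),d2);m=(np.hypot(P[...,0]-.426,P[...,1]+.025)<.045)&(P[...,2]>.012);print('dish hi',P[m].round(3)[:20])
E
```

```text
t: 9.88
position: [0.5645, 0.282, 0.0511]
tool_rot: [-0.0, 0.996, -0.094, 0.0]
force: [-0.5, -0.5, 0.5]
opening: 0.0402
grasp_force: 0.0
t: 10.3
position: [0.5654, 0.2823, 0.1445]
tool_rot: [-0.001, 0.996, -0.094, 0.002]
force: [-0.5, -1.1, -0.7]
opening: 0.0398
grasp_force: 0.0
[0.56421136 0.28179973 0.14094596]
[[0.5534 0.2612 0.042 ]
 [0.5753 0.2758 0.2032]
 [0.5803 0.3006 0.2147]]
dish hi [[ 0.462 -0.028  0.013]
 [ 0.456 -0.004  0.012]
 [ 0.449  0.003  0.014]
 [ 0.448 -0.007  0.017]
 [ 0.448 -0.045  0.013]
 [ 0.445 -0.035  0.013]
 [ 0.442  0.014  0.013]
 [ 0.438  0.014  0.013]
 [ 0.436 -0.02   0.035]
 [ 0.435 -0.023  0.036]
 [ 0.435 -0.027  0.036]
 [ 0.435  0.004  0.013]
 [ 0.432 -0.016  0.038]
 [ 0.433 -0.02   0.029]
 [ 0.432 -0.023  0.035]
 [ 0.432 -0.027  0.034]
 [ 0.432 -0.03   0.038]
 [ 0.429 -0.016  0.036]
 [ 0.429 -0.02   0.032]
 [ 0.43  -0.024  0.027]]
```

View pics/c4.png

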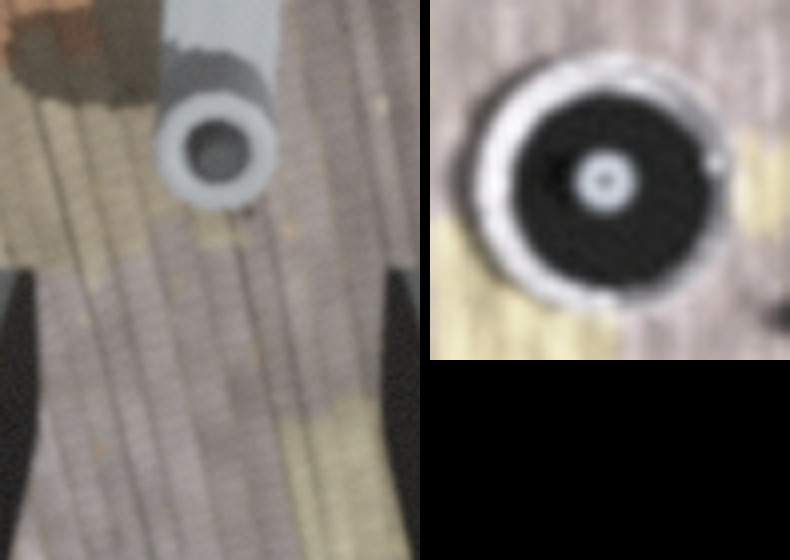

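B is in the middle of the dish. A is at crop (217,152), px (259,208), but I want to check that it is really on the pin and fully home.

Run:
```python
from h import *
z=np.load('w4.npz');im,dep=z['im'],z['dep']
s=arm.get_state();s=dict(s);C=cam('wrist',s);P=cloud(C,dep)
for v in range(190,224,2): print(v,[f'{P[v,u,2]*1000:.0f}' for u in range(242,278,3)])
for h in(.03,.055): print(onz(C,259.3,208,h),onz(C,244,208,h)-onz(C,274.5,208,h))
cv2.imwrite('pics/c5.png',cv2.resize(im[180:230,225:295],None,fx=10,fy=10,interpolation=2)[...,::-1])
```

```text
190 ['-3', '-4', '35', '38', '44', '45', '46', '45', '42', '36', '20', '-4']
192 ['-3', '25', '41', '45', '50', '50', '50', '50', '46', '42', '29', '-4']
194 ['-4', '32', '46', '50', '50', '51', '51', '52', '50', '48', '37', '-5']
196 ['-6', '38', '49', '51', '52', '52', '52', '52', '53', '51', '42', '-4']
198 ['-3', '45', '51', '52', '52', '51', '51', '51', '52', '51', '47', '-5']
200 ['-3', '51', '52', '51', '52', '50', '52', '49', '51', '52', '51', '-4']
202 ['-4', '51', '51', '52', '51', '53', '53', '53', '50', '52', '51', '-4']
204 ['-3', '51', '52', '39', '54', '55', '56', '54', '50', '51', '51', '-3']
206 ['-4', '50', '52', '43', '54', '32', '31', '56', '53', '52', '51', '-4']
208 ['-2', '53', '52', '46', '56', '35', '36', '38', '53', '51', '50', '-2']
210 ['-3', '52', '52', '50', '55', '40', '40', '43', '49', '51', '51', '-5']
212 ['-3', '51', '51', '52', '53', '45', '44', '56', '51', '51', '51', '-4']
214 ['-3', '-4', '52', '52', '51', '48', '53', '50', '51', '52', '50', '-4']
216 ['-2', '-3', '51', '52', '52', '51', '52', '51', '51', '52', '-3', '-2']
218 ['-4', '-3', '-3', '51', '52', '51', '52', '53', '52', '-3', '-2', '-3']
220 ['-4', '-2', '-4', '-3', '52', '51', '53', '50', '-2', '-3', '-2', '-3']
222 ['-4', '-3', '-4', '-4', '-2', '-3', '-3', '-2', '-1', '-3', '-2', '-3']
[0.55337141 0.28153161 0.03      ] [0.00429856 0.02248244 0.        ]
[0.56204351 0.28005464 0.055     ] [0.00384142 0.0200915  0.        ]
```

View pics/c5.png

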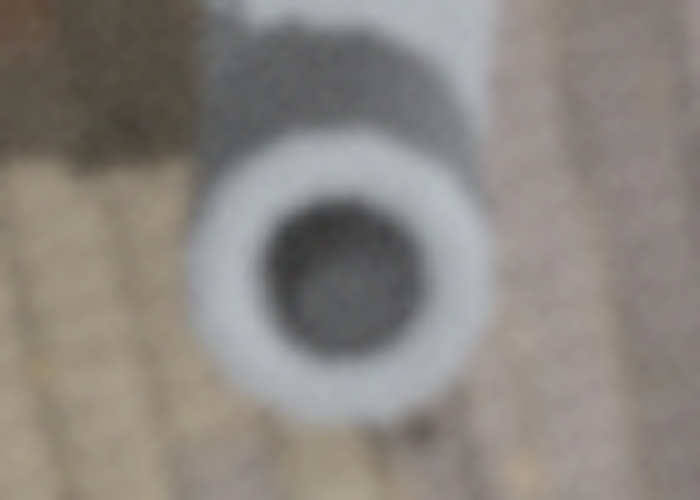

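Bush A's top reads 52 mm where the bench reads −3 mm, so it is 55 mm up and fully home, with the pin showing in the bore. Next, the lid.

```bash
R='python3 -m handwheel'
$R '[[0,0,-3,0,0,0,5],[0,0.5,-3.5,0,0,0,6],[0,3,-1.5,0,0,0,6],[0.2,4,0,0,0,0,6],[0.2,4,0,0,0,0,6]]'>/dev/null
$R '[[0.2,4,0,0,0,0,6],[0.2,4,0,0,0,0,6],[0.2,4,0,0,0,0,6],[0.2,4,0,0,0,0,6],[0.2,4,0,0,0,0,6]]'>/dev/null
$R '[[0.2,4,0,0,0,0,6],[0.2,4,0,0,0,0,6],[0.2,4,0,0,0,0,6],[0.2,4,0,0,0,0,6],[0.2,3.5,0,0,0,0,6]]'>/dev/null
$R '[[0,0,0,0,0,0,6],[0,0,0,0,0,0,6],[0,0,0,0,0,0,6]]'
python3 - <<'E'
from h import *
im,dep,C=snap('wrist');np.savez('w5.npz',im=im,dep=dep);cv2.imwrite('pics/w5.png',im[...,::-1])
s=arm.get_state();p=s['position'];R=q2R(s['tool_rot']);P=cloud(C,dep)
print(s['position'],s['qpos'])
m=(P[...,2]>.098)&(P[...,2]<.125);m[250:]=0
n,l,st,c=cv2.connectedComponentsWithStats(m.astype(np.uint8));k=1+st[1:,4].argmax();print(st[k])
T=(P-p)@R*1000
for v in range(st[k][1],st[k][1]+st[k][3],6):
    r=np.where(l[v]==k)[0];
    if len(r): print(v,r.min(),r.max(),T[v,r.min()].round(),T[v,r.max()].round())
E
```

```text
t: 11.9
position: [0.4919, -0.2231, 0.2201]
tool_rot: [-0.0, 0.996, -0.095, -0.001]
force: [0.2, -0.3, 0.4]
opening: 0.0601
grasp_force: 0.0
[ 0.49207285 -0.22260184  0.2203515 ] [-4.92717609e-01  3.04447389e-01  1.58598157e+00  1.75962066e-04
  1.25252203e+00  1.26650911e+00]
[   42     0   433   163 40775]
0 42 474 [ 127. -133.  111.] [126. 136. 111.]
6 43 473 [ 124. -133.  112.] [123. 137. 112.]
12 44 471 [ 120. -133.  112.] [120. 135. 111.]
18 45 470 [ 117. -134.  112.] [117. 137. 113.]
24 46 469 [ 114. -134.  112.] [113. 136. 112.]
30 47 468 [ 110. -133.  112.] [110. 136. 112.]
36 48 467 [ 107. -133.  112.] [106. 137. 113.]
42 49 466 [ 103. -134.  112.] [103. 136. 112.]
48 50 465 [  99. -133.  111.] [ 99. 136. 111.]
54 51 464 [  96. -133.  111.] [ 95. 135. 109.]
60 52 463 [  92. -134.  112.] [ 92. 136. 111.]
66 54 462 [  88. -132.  109.] [ 88. 136. 112.]
72 55 461 [  85. -134.  113.] [ 85. 136. 112.]
78 56 459 [  81. -132.  111.] [ 81. 136. 112.]
84 57 458 [  77. -133.  112.] [ 77. 135. 111.]
90 59 456 [  73. -133.  112.] [ 73. 136. 113.]
96 245 271 [ 70.  -7. 116.] [ 70.  11. 116.]
102 249 267 [ 66.  -5. 117.] [ 66.   8. 117.]
108 250 266 [ 62.  -4. 115.] [ 62.   7. 116.]
114 250 266 [ 58.  -4. 116.] [ 58.   7. 116.]
120 248 268 [ 54.  -5. 116.] [ 53.   9. 118.]
126 241 274 [ 49. -10. 118.] [ 50.  13. 115.]
132 241 275 [ 45. -10. 116.] [ 45.  14. 115.]
138 241 275 [ 41. -10. 116.] [ 41.  14. 117.]
144 241 275 [ 37. -11. 116.] [ 37.  14. 116.]
150 241 274 [ 32. -11. 117.] [ 33.  13. 114.]
156 242 274 [ 28. -10. 117.] [ 28.  13. 115.]
162 256 260 [ 25.   0. 109.] [ 25.   3. 109.]
```

View pics/w5.png

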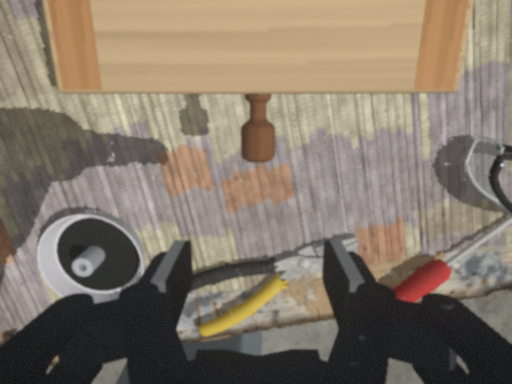

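The lid's front edge is level in the picture (v = 93), so the tool is already aligned with it. The pull head runs over (241–275, 124–160), with its centre at tool (+39, +1.5, +118) mm. I'll lower onto it and pinch.

```bash
R='python3 -m handwheel'
$R '[[1.5,0.1,1,0,0,0,6],[2.4,0,3,0,0,0,6],[0,0,3.5,0,0,0,6],[0,0,2.3,0,0,0,6],[0,0,1.2,0,0,0,6]]' 60
$R '[[0,0,0.8,0,0,0,6],[0,0,0,0,0,0,6],[0,0,0,0,0,0,1],[0,0,0,0,0,0,1],[0,0,0,0,0,0,1]]'
$R '[[0,0,0,0,0,0,1],[0,0,0,0,0,0,1],[0,0,0,0,0,0,1]]'
```

```text
t: 12.37
position: [0.5295, -0.2298, 0.1075]
tool_rot: [-0.001, 0.996, -0.093, -0.002]
force: [-0.8, 0.1, -0.2]
opening: 0.0598
grasp_force: 0.0
t: 12.78
position: [0.5308, -0.2316, 0.1045]
tool_rot: [-0.0, 0.996, -0.095, 0.001]
force: [6.5, 41.8, 18.3]
opening: 0.0245
grasp_force: 21.6
t: 13.03
position: [0.531, -0.231, 0.1049]
tool_rot: [-0.0, 0.996, -0.094, 0.001]
force: [-0.4, 11.2, 9.2]
opening: 0.0227
grasp_force: 58.8
```

```bash
R='python3 -m handwheel'
$R '[[0.04,0,-0.73,0,0,0,1],[0.1,0,-1.09,0,0,0,1],[0.23,0,-1.44,0,0,0,1],[0.33,0,-1.42,0,0,0,1],[0.42,0,-1.4,0,0,0,1]]'
$R '[[0.52,0,-1.36,0,0,0,1],[0.62,0,-1.33,0,0,0,1],[0.7,0,-1.27,0,0,0,1],[0.8,0,-1.23,0,0,0,1],[0.87,0,-1.17,0,0,0,1]]'
```

```text
t: 13.45
position: [0.5415, -0.2329, 0.1649]
tool_rot: [-0.001, 0.996, -0.094, 0.0]
force: [8.4, 4.9, -7.3]
opening: 0.0228
grasp_force: 59.0
t: 13.87
position: [0.5757, -0.2394, 0.2285]
tool_rot: [-0.001, 0.996, -0.094, -0.0]
force: [3.7, 6.3, -4.8]
opening: 0.0231
grasp_force: 58.9
```

```bash
R='python3 -m handwheel'
$R '[[0.96,0,-1.1,0,0,0,1],[1.03,0,-1.03,0,0,0,1],[1.1,0,-0.96,0,0,0,1],[1.16,0,-0.88,0,0,0,1],[1.2,0,-0.8,0,0,0,1]]'
$R '[[0.95,0,-0.54,0,0,0,1],[0,0,0,0,0,0,1],[0,0,0,0,0,0,1],[0,0,0,0,0,0,1]]'
python3 - <<'E'
from h import *
im,dep,C=snap('side');np.savez('s6.npz',im=im,dep=dep)
P=cloud(C,dep)
s=arm.get_state();p=np.array(s['position']);print(p,s['force'],s['grasp_force'])
hd=np.array([.982,-.187]);L=(P[...,:2]-p[:2])@hd;W=(P[...,:2]-p[:2])@np.array([.187,.982])
# lid surface points: plane fit
m=(P[...,2]>.13)&(P[...,2]<.25)&(abs(W)<.15)&(L>-.0)&(L<.15)
Q=np.c_[L[m],P[...,2][m]];print(len(Q))
import random
best=0
rng=np.random.default_rng(0)
for _ in range(400):
    a,b=Q[rng.choice(len(Q),2,False)];d=b-a;n=np.hypot(*d)
    if n<.03: continue
    d/=n;r=abs((Q-a)@[-d[1],d[0]])<.003
    if r.sum()>best: best=r.sum();I=r
q=Q[I];u=np.linalg.svd(q-q.mean(0))[2][0];print(best,np.degrees(np.arctan(u[1]/u[0])))
E
```

```text
t: 14.28
position: [0.6294, -0.2497, 0.2768]
tool_rot: [-0.001, 0.996, -0.094, -0.0]
force: [-1.4, 6.5, -2.6]
opening: 0.0228
grasp_force: 59.5
t: 14.62
position: [0.6386, -0.2514, 0.2821]
tool_rot: [-0.001, 0.996, -0.094, 0.0]
force: [-2.4, 7.8, 4.4]
opening: 0.0227
grasp_force: 60.8
[ 0.63852741 -0.25142241  0.28205192] [-2.5490057   8.475081    3.64201624] 60.82036067149602
5104
4467 -58.332738100689134
```

By the TCP arc the lid is at about 59.7°, and the depth plane fit gives 58.3°, so it is inside the band. The grip is steady, so I'm handing it in.

```bash
python3 -m handwheel '[[0,0,0,0,0,0,1],[0,0,0,0,0,0,1],[0,0,0,0,0,0,1]]'; python3 -c "
from plant import arm
print(arm.close_job())"
```

```text
t: 14.92
position: [0.6385, -0.2514, 0.282]
tool_rot: [-0.001, 0.996, -0.094, 0.0]
force: [-2.1, 8.1, 3.5]
opening: 0.0228
grasp_force: 60.8
the job is handed in; nothing more can be done
None
```

The job is handed in at 14.9 s: the wide-bored bush is home on the pin, the tight one is in the dish, and the arm is holding the lid by its pull at about 60° (58–60° by my two measurements); no verdict came back.

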